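Release the flat carton from its gravity chute

ROBOT

A 6-joint arm with a two-finger parallel gripper is mounted at the origin on a cart in front of the work surface, level with it; the furniture and walls round the work are solid. World frame = base frame: x ahead of the robot, y to its left, z up, the work surface at z = 0. Lengths are in m, angles in rad, forces in N, time in s.
With the tool pointing down it reaches from about 0.35 to 0.725 m from the base axis. Payload 4.3 kg.
Tool frame: the origin (TCP) lies midway between the tips of the shut fingers; the grasp point (between the pads) lies 19 mm behind it; z points along the fingers, y is the line along which they close (so a half turn about z gives the same grasp; the last joint's range is limited). The gripper opens to 85 mm and grips with 20 to 120 N. Pads are 22 mm wide; open, the fingers measure 114 mm over their backs; the gripper's body (76 mm by 85 mm) begins 54 mm behind the grasp point. The pads swing forward as they close: fully open they stand 13 mm farther back than shut.
Start: joints at [-1.309, 0.377, 0.081, 1.274, 0, 1.46], TCP at [0.209, -0.536, 0.231] pointing down, gripper open.
Joint ranges: [-2.72, 2.72], [-0.84, 1.66], [-1.02, 1.22], [-1.77, 2.12], [-1.37, 1.28], [-3.14, 3.14]. Speed limits (rad/s): [2.57, 2.57, 3.14, 3.14, 3.14, 3.14].

INTERFACE

Orientations are given as a unit quaternion [x, y, z, w].
In Python, from plant import telemetry, get_image, ticket gives the robot as it stands.
- The arm moves only by the tool step_arm, never from a script. Its arguments are lists of equal length, an entry for each row: "delta_pos": the shift along the world's x, y, z in mm, a list of three; "yaw": the turn about the world's z in degrees; "fingers": the finger opening in mm, from 0 to 85.4. In form: {"delta_pos": [[tx, ty, tz], ...], "yaw": [yaw, ...], "fingers": [fingers, ...]}. A call has 1 to 12 rows; each row is the pose to reach, as a shift and turn from the pose commanded when the call began; what a row does not reach only later rows make up. A row lasts 1/8 s, in which the tool goes at most 62.5 mm and 10.7 degrees, less where a joint would pass 70% of its speed; a pose out of reach is approached as far as the arm can. A call with a gripper value outside its range is refused whole. The fingers move at their own pace and stop on an object; "force" is the grip in N (left out, the last holds). Time passes only in rows, so rows that repeat a pose let the fingers close. It gives the time, the measured TCP pose, the force, the opening and the grip force at its end, in the units of the state.
- telemetry.sense(): the state, without advancing time (a new reading comes with each control period).
- get_image(name): name is "scene" or "top" or "wrist"; returns a dict with "pixels" (420x560x3 uint8, red, green, blue), "intrinsics" (3x3 intrinsics, pixels), "k1" (the pictures are not rectified: a ray, as slopes to the right and down, at radius r is drawn at 1 + k1 r^2 times it, then the intrinsics apply), "R" (3x3) and "t" (3): a world point X has camera coordinates R X + t; the wrist camera has in their place "T_tool_cam" (4x4, takes a point from camera to tool coordinates, whose origin is the TCP and whose axes are the flange's). Camera axes: x right, y down, z forward; pixel columns grow to the right and rows downward; lengths in m; the calibration is good to about 2 mm. A picture is of the moment at which its call begins: read the wrist's pose just before it. There is no depth.
- ticket.hand_in(): hands the job in; it is judged then, once.
The state is a dict: "time_s": time; "q": joint angles; "joint_vel": joint speeds; "tau": joint torques, N m; "ee_pos": TCP position; "orientation": TCP orientation; "force": force on the tool from outside, world axes, zero at the start; "wrist_torque": the same for the moment, N m; "grip_width": finger opening in m; "grasp_force": force on a finger pad.
Only numpy, scipy, OpenCV 4.12 (cv2) and the standard library are available. Lean on these libraries where they do the work, as an engineer would, in place of code of your own. Each camera call takes 0.05 s, during which the arm holds its last target. There are 200 camera calls.

TASK

Two gravity chutes on the bench each hold back a carton with a gate on a rocking lever. With the fingertips press down the black pad of the smaller chute's lever, the chute that holds the flatter carton, and keep it down until that carton has slid under the gate to the end stop at the foot of the chute; then let the lever come up again so that the gate is shut. Do not touch or lift either carton by hand, and leave the other chute's gate shut and everything else on the bench where it is.

Things in the scene. Friction and masses are not known exactly. Their poses are not given: they have to be found in the camera images.
- small_chute: Smaller steel chute, fixed. Origin on the bench under its rocker's pivot; x up the chute (low end -x, slope 20 deg), y left, z up. Lane centred at y=-68 mm, 60 wide, walls 24 high, x=-121 (end stop) to +127 (open). Gate plate hangs across it at x=0. The rocker turns about chute x on a fork at x=-6, y=0, z=110: its -y arm carries the gate, its +y arm the black press pad.
- small_rocker (a joint): Rocker of the smaller chute (hinge, rad): 0 = gate down and shut (spring-held, pad up), grows as the pad is pressed down, stop at 0.65 = gate fully up. The carton can pass from about 0.5 on. The pad needs about 2 N at the start and 4 N at the stop; let go, the spring swings it back to 0.
- small_pad (a point): Centre of the top face of the smaller chute's press pad: black ribbed rubber, 36 mm (chute x) by 34 mm, end of the arm on the +y side, 77 mm sideways from the pivot, 148 mm high at rest. At rest the arm rises outward by 0.325 rad; fully pressed (0.65) it falls outward by as much and the point is 54 mm lower, 7 mm farther out. Free below.
- small_carton: Flat brown carton, 55 x 105 x 35 mm, about 0.15 kg, loose, lying lengthwise in the smaller chute above its shut gate, which holds it. Origin at the centre of its underside, y along its length, z out of its top (leaning 20 degrees in the chute). Slid down against the end stop its origin lies at about x = -72, y = -68 mm in the smaller chute's frame.
- large_chute: Larger steel chute, fixed. Origin on the bench under its rocker's pivot; x up the chute (low end -x, slope 20 deg), y left, z up. Lane centred at y=-99 mm, 66 wide, walls 24 high, x=-135 (end stop) to +141 (open). Gate plate hangs across it at x=0. The rocker turns about chute x on a fork at x=-6, y=0, z=141: its -y arm carries the gate, its +y arm the black press pad.
- large_rocker (a joint): Rocker of the larger chute (hinge, rad): 0 = gate down and shut (spring-held, pad up), grows as the pad is pressed down, stop at 0.65 = gate fully up. The carton can pass from about 0.55 on. The pad needs about 2 N at the start and 4 N at the stop; let go, the spring swings it back to 0.
- large_pad (a point): Centre of the top face of the larger chute's press pad: black ribbed rubber, 36 mm (chute x) by 34 mm, end of the arm on the +y side, 77 mm sideways from the pivot, 179 mm high at rest. At rest the arm rises outward by 0.325 rad; fully pressed (0.65) it falls outward by as much and the point is 54 mm lower, 7 mm farther out. Free below.
- large_carton: Taller light brown carton, 61 x 120 x 55 mm, loose, lying lengthwise in the larger chute above its shut gate. Origin at the centre of its underside, y along its length. To be left alone.
- glue_stick: Bystander: upright glue stick, 28 mm across, 95 mm high, origin under its centre; stands about 85 mm behind (up-chute of) the smaller chute's press pad.
- stamp: Bystander: rubber stamp with a red head, 36 x 56 x 71 mm, origin under its centre; stands about 85 mm behind the larger chute's press pad.
- note_pad: Bystander: yellow sticky pad, 70 x 76 x 14 mm.
- marker: Bystander: white marker pen with a black cap, lying, 135 mm long, 17 mm thick.
There are look-alikes about, which are no part of the job. Several things have the shape of the small_carton; the one meant has the colours described above.

How it is judged:
On the way, in this order (a step that is already met when the one before it is completed fails the run):
1. the smaller chute's gate is lifted by a finger pressing at its pad (value of joint small_rocker above 0.3 rad and contact force between the fingers and small_chute above 0.5 N and horizontal distance between the grasp point and small_pad below 0.06 m), for 0.02 s.
2. the flat carton has slid under the lifted gate to the foot of the smaller chute (x of small_carton in the frame of small_chute below -0.06 m and value of joint small_rocker above 0.3 rad), for 0.1 s.
At the end, for the whole second after the job is handed in: The flat carton lies at rest, underside down, at the foot of the smaller chute within about 10 mm of the end stop; both gates are shut again (rockers under 0.06 rad), the taller carton is within 20 mm and every bystander within 30 mm of its start (x of small_carton in the frame of small_chute between -0.085 and -0.062 m and y of small_carton in the frame of small_chute between -0.083 and -0.053 m and z of small_carton in the frame of small_chute below 0.05 m and angle between small_carton's own z axis and vertical below 0.5 rad and linear speed of small_carton below 0.02 m/s and value of joint each of small_rocker, large_rocker below 0.06 rad and distance of large_carton from where it was at the start of the episode below 0.02 m and distance of each of glue_stick, stamp, note_pad, marker from where it was at the start of the episode below 0.03 m); the robot touches nothing.
It fails at once if the robot touches the flat carton (contact force between any of the fingers, the arm and small_carton above 0.5 N).
It fails at once if the robot touches the taller carton, or it leaves its place (contact force between any of the fingers, the arm and large_carton above 0.5 N or distance of large_carton from where it was at the start of the episode above 0.02 m).
It fails at once if a carton is lifted or thrown out of its chute (height (world z) of small_carton above 0.12 m or height (world z) of large_carton above 0.13 m).
It fails at once if the larger chute's gate is raised (value of joint large_rocker above 0.12 rad).
It fails at once if a bystander is moved (distance of any of glue_stick, stamp, note_pad, marker from where it was at the start of the episode above 0.03 m).
It also fails if it takes over 32 s, if anything falls off the work surface, if the arm or the gripper's body presses on something with over 40 N, if the wrist force passes 120 N, or if a joint passes its speed limit or range.

## Working session

There is one attempt and no reset: what is moved stays moved. The work goes in short steps, Python scripts to look and compute and a tool call to move; the robot and the scene stay as the last step left them, time stands still between calls to the robot, and variables do not carry over. Pictures are saved under pics/ and viewed, at most 10 in all, crops included, and the job is handed in when it is done.

Besides the shell and the picture viewer there is one more tool, called after ">>>" by a JSON object that holds its "method" and its "body". step_arm: Moves the arm, as the interface text tells. Its arguments: {"type":"object","properties":{"delta_pos":{"type":"array"},"yaw":{"type":"array"},"fingers":{"type":"array"},"force":{"type":"number"}},"required":["delta_pos","yaw","fingers"]}

```bash
mkdir -p pics; cat > h.py <<'E'
import numpy as np, cv2
from plant import telemetry, get_image, ticket
def snap(name):
    d=get_image(name); np.savez(f'pics/{name}.npz',**{k:np.array(v) for k,v in d.items()})
    cv2.imwrite(f'pics/{name}.png',d['pixels'][:,:,::-1]); return d
def load(name): return dict(np.load(f'pics/{name}.npz'))
def und(d,uv):
    K=d['intrinsics']; k=float(d['k1']); p=[(uv[0]-K[0,2])/K[0,0],(uv[1]-K[1,2])/K[1,1]]; p=np.array(p); s=p.copy()
    for _ in range(30): s=p/(1+k*(s@s))
    return s
def ray(d,uv):
    s=und(d,uv); R=d['R']; return -R.T@d['t'], R.T@np.array([s[0],s[1],1])
def onz(d,uv,z):
    o,v=ray(d,uv); return o+v*(z-o[2])/v[2]
def proj(d,X):
    c=d['R']@np.array(X)+d['t']; s=c[:2]/c[2]; s=s*(1+float(d['k1'])*(s@s)); K=d['intrinsics']; return np.array([K[0,0]*s[0]+K[0,2],K[1,1]*s[1]+K[1,2]])
E
python3 - <<'E'
from h import *
a=snap('scene');b=snap('top')
for d in(a,b): print(-d['R'].T@d['t'])
s=telemetry.sense(); print(s)
E
```

```text
[-0.13907589 -0.44902335  1.22626929]
[0.24987965 0.07285431 1.40475206]
{'time_s': 0.1, 'q': array([-1.30931077e+00,  3.77992100e-01,  7.98012001e-02,  1.27441452e+00,
       -2.62884919e-05,  1.46049251e+00]), 'joint_vel': array([-0.00066327, -0.00097284,  0.0038988 ,  0.00043151,  0.00051409,
        0.00063459]), 'tau': array([ 1.61870965e-03, -4.64695072e+01,  2.70581836e+01,  1.20061604e-02,
       -8.54834343e-05,  9.06563145e-06]), 'ee_pos': array([ 0.20873386, -0.53515681,  0.23046927]), 'orientation': array([ 9.82770878e-01,  1.84825815e-01, -8.14171297e-05, -9.00971697e-04]), 'force': array([-0.30742487, -0.11196863, -0.68352548]), 'wrist_torque': array([-0.02739631, -0.01743953, -0.02331252]), 'grasp_force': 0.0, 'grip_width': 0.08567423407686961}
```

View pics/scene.png

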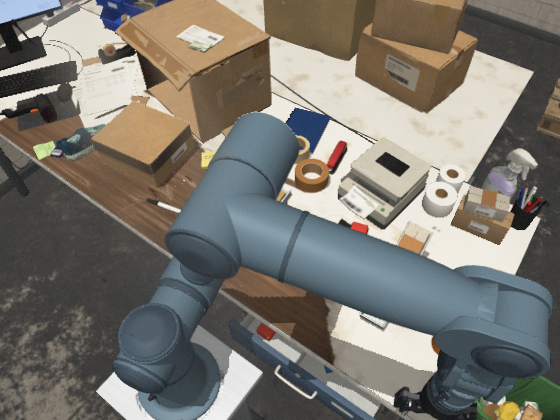

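View pics/top.png

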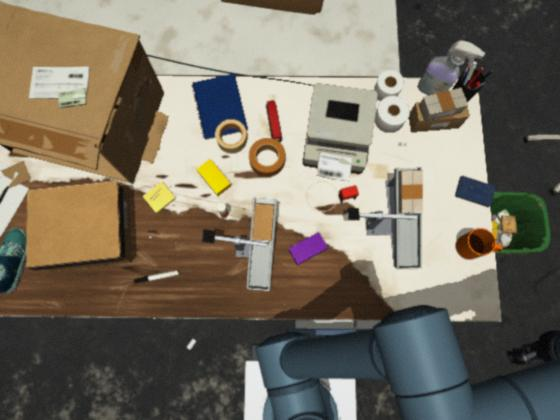

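The top view shows two candidate chutes. The left one has its lane at about (262,243), a plain brown carton at (263,220), its pad at (208,236) and a glue stick at (228,210). The right one has its lane at about (408,220), a light brown taped carton at (411,190), its pad at (353,214) and the red stamp at (348,193). The left one fits the smaller chute. The scene view is blocked by the arm. I'll confirm with a crop and measure.

```bash
python3 - <<'E'
from h import *
d=load('top'); im=d['pixels']
c=cv2.resize(im[175:300,190:430],None,fx=3.3,fy=3.3,interpolation=cv2.INTER_CUBIC); cv2.imwrite('pics/crop.png',c[:,:,::-1])
m=(im.max(2)<45).astype(np.uint8)
for n,z,(x0,y0,x1,y1) in(('L',.148,(195,222,225,252)),('R',.179,(340,200,368,228))):
    mm=np.zeros_like(m); mm[y0:y1,x0:x1]=m[y0:y1,x0:x1]
    N,l,st,ce=cv2.connectedComponentsWithStats(mm); i=1+st[1:,4].argmax(); print(n,st[i],ce[i],onz(d,ce[i],z).round(4))
    cn=cv2.findContours((l==i).astype(np.uint8),0,2)[0][0]; print([onz(d,p,z).round(3)[:2].tolist() for p in cv2.boxPoints(cv2.minAreaRect(cn))])
E
```

```text
L [203 230  13  12 123] [208.51219512 235.70731707] [0.4894 0.261  0.148 ]
[[0.475, 0.277], [0.506, 0.275], [0.503, 0.243], [0.472, 0.245]]
R [348 208  11  11 100] [352.94 213.15] [ 0.5509 -0.1367  0.179 ]
[[0.565, -0.124], [0.566, -0.151], [0.537, -0.15], [0.537, -0.123]]
```

View pics/crop.png

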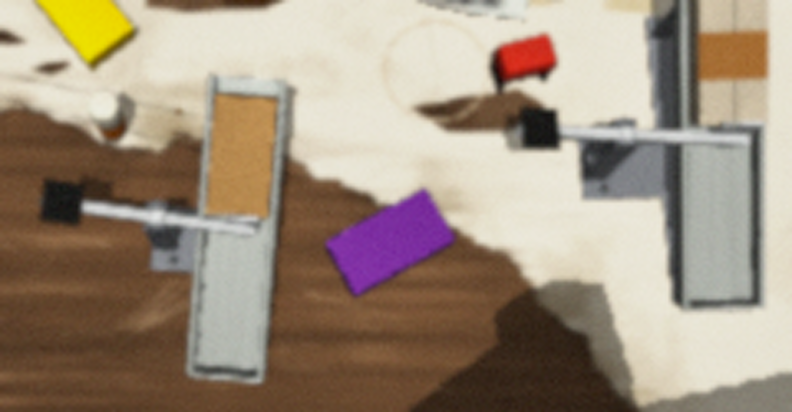

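The crop confirms it. The left chute at (240,230) is the shorter, narrower one, and it holds the flat plain brown carton at (243,155), with the glue stick behind its pad at (108,115). The yellow (85,30) and purple (390,242) blocks are look-alikes. The right chute holds the taller taped carton and has the stamp. The target pad is at (0.489, 0.261), its edges measure 31–32 mm and the chute yaw is about -4.5°. I'm moving over it with the fingers shut, turned +64°.

>>> {"method": "step_arm", "body": {"delta_pos": [[20, 40, 30], [50, 90, 70], [90, 150, 70], [120, 210, 70], [150, 270, 70], [175, 330, 70], [195, 390, 70], [215, 450, 70], [235, 510, 70], [250, 570, 70], [260, 630, 70], [270, 690, 70]], "yaw": [0, 5, 10, 20, 30, 40, 50, 60, 64, 64, 64, 64], "fingers": [0, 0, 0, 0, 0, 0, 0, 0, 0, 0, 0, 0], "force": 20}}

```text
time_s: 1.6
ee_pos: [0.4743, 0.1308, 0.301]
orientation: [0.735, 0.678, -0.0, 0.0]
force: [1.4, -0.0, 0.3]
grip_width: 0.0004
grasp_force: 0.0
```

>>> {"method": "step_arm", "body": {"delta_pos": [[5, 55, 0], [10, 108, -20], [10, 108, -70], [10, 108, -105], [10, 108, -105], [10, 108, -105]], "yaw": [0, 0, 0, 0, 0, 0], "fingers": [0, 0, 0, 0, 0, 0]}}

```text
time_s: 2.35
ee_pos: [0.4849, 0.2367, 0.1976]
orientation: [0.736, 0.677, 0.001, 0.0]
force: [0.7, -0.2, 1.0]
grip_width: -0.0004
grasp_force: 0.0
```

```bash
python3 - <<'E'
from h import *
s=telemetry.sense(); d=snap('wrist'); print(s['ee_pos'],s['orientation'],s['force'])
from scipy.spatial.transform import Rotation as Ro
T=np.eye(4);T[:3,:3]=Ro.from_quat(s['orientation']).as_matrix();T[:3,3]=s['ee_pos']
C=T@d['T_tool_cam']; d['R']=C[:3,:3].T; d['t']=-d['R']@C[:3,3]
print('pad exp',proj(d,[.489,.261,.148]),'tcp',proj(d,s['ee_pos']))
np.savez('pics/wrist.npz',**{k:np.array(v) for k,v in d.items()})
E
```

```text
[0.48490363 0.23674523 0.19755691] [7.35582808e-01 6.77434513e-01 5.82805609e-04 2.72811928e-04] [ 0.66544577 -0.23066134  1.02583324]
pad exp [286.76395264 196.23025789] tcp [284.09065327 264.0804195 ]
```

View pics/wrist.png

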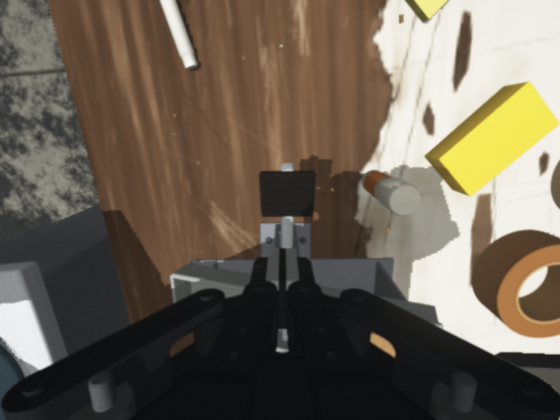

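The wrist view shows the black pad centred at (288,194), against a predicted (287,196), with the glue stick clear at (390,195). My position estimate holds. The tool is still 25 mm short in y, so I'll shift over the pad, then press.

>>> {"method": "step_arm", "body": {"delta_pos": [[4, 26, 0], [4, 26, -20], [4, 26, -35], [4, 26, -45], [4, 27, -55], [4, 27, -65], [4, 28, -75], [4, 29, -85], [4, 30, -92], [4, 30, -97], [4, 30, -97], [4, 30, -97]], "yaw": [0, 0, 0, 0, 0, 0, 0, 0, 0, 0, 0, 0], "fingers": [0, 0, 0, 0, 0, 0, 0, 0, 0, 0, 0, 0]}}

```text
time_s: 3.9
ee_pos: [0.4883, 0.2664, 0.0995]
orientation: [0.736, 0.677, -0.0, 0.0]
force: [0.5, -1.5, 3.2]
grip_width: -0.0001
grasp_force: 1.6
```

```bash
python3 - <<'E'
from h import *
d=snap('top'); c=cv2.resize(d['pixels'][180:300,180:300],None,fx=4,fy=4); cv2.imwrite('pics/crop2.png',c[:,:,::-1])
E
```

```text
(no output)
```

View pics/crop2.png

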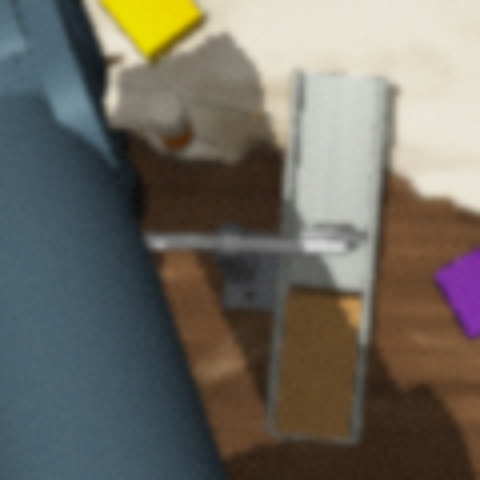

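The pad is down with about 3 N on it. The carton now lies at the foot of the chute at crop (318,365), against the end stop at (315,438). I'll hold briefly, then let the lever up slowly and back away.

>>> {"method": "step_arm", "body": {"delta_pos": [[0, 0, 0], [0, 0, 0], [0, -1, 12], [0, -2, 24], [0, -3, 36], [0, -4, 48], [0, -4, 65], [0, -4, 100], [0, -4, 150], [0, -4, 150], [0, -4, 150], [0, -4, 150]], "yaw": [0, 0, 0, 0, 0, 0, 0, 0, 0, 0, 0, 0], "fingers": [0, 0, 0, 0, 0, 0, 0, 0, 0, 0, 0, 0]}}

```text
time_s: 5.45
ee_pos: [0.4875, 0.2623, 0.2478]
orientation: [0.736, 0.677, -0.001, -0.0]
force: [-0.4, 0.4, -0.8]
grip_width: 0.0004
grasp_force: 0.0
```

```bash
python3 - <<'E'
from h import *
d=snap('top'); c=cv2.resize(d['pixels'][170:300,130:430],None,fx=2.6,fy=2.6); cv2.imwrite('pics/crop3.png',c[:,:,::-1])
print(telemetry.sense()['force'])
E
```

```text
[-0.52971628  0.13367224 -1.12595227]
```

View pics/crop3.png

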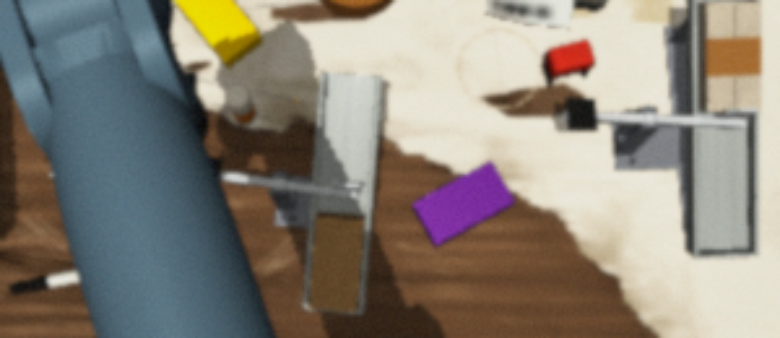

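The carton lies against the end stop at (335,262). The lever at (290,183) is back in its rest line, and the other chute, the glue stick and the stamp haven't moved. Handing in.

```bash
python3 -c "
from plant import ticket
print(ticket.hand_in())"
```

```text
the job is handed in; nothing more can be done
None
```

I pressed the smaller chute's pad until the flat carton slid to the end stop, then let the gate shut and handed the job in at about 5.5 s; in the last picture nothing else in view had moved, and no verdict came back.

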